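# Press a label holder home behind the lip of a specimen tray

## Robot

A 6-joint arm with a two-finger parallel gripper is mounted at the origin on a cart in front of the work surface, level with it; the furniture and walls round the work are solid. World frame = base frame: x ahead of the robot, y to its left, z up, the work surface at z = 0. Lengths are in m, angles in rad, forces in N, time in s.
With the tool pointing down it reaches from about 0.4 to 0.825 m from the base axis. Payload 7 kg.
Tool frame: the origin (TCP) lies at the very end of the fingers, on their centre line; the grasp point (between the pads) lies 19 mm behind it; z points along the fingers, y is the line along which they close (so a half turn about z gives the same grasp; the last joint's range is limited). The gripper opens to 88 mm and grips with 3 to 60 N. Pads are 19 mm wide; open, the fingers measure 130 mm over their backs; the gripper's body (78 mm by 193 mm) begins 47 mm behind the grasp point.
Start: joints at [1.411, 0.359, 0.012, 0, -1.224, -0.288], TCP at [0.292, 0.608, 0.193] pointing down, gripper open.
Joint ranges: [-3.07, 3.07], [-1.43, 2.12], [-1.02, 1.25], [-3.03, 1.67], [-3.05, -0], [-3.03, 3.03]. Speed limits (rad/s): [2.39, 2.39, 3.01, 3.14, 3.14, 3.14].

## Interface

Orientations are given as a unit quaternion [x, y, z, w].
In Python, from workcell import * gives the robot as it stands.
- The arm moves only by the shell command python3 -m pendant 'ROWS'. ROWS is JSON, one flat list of numbers, 5 for each row, row after row: the shift along the tool's x, y, z in mm, then the turn about the tool's z in degrees, then the opening, from -1 (shut) to 1 (fully open). In form: [dx, dy, dz, twist, hand, dx, dy, dz, twist, hand, ...]. A call has exactly 8 rows; each row shifts and turns the commanded pose from where the row before left it, along the tool's axes as they then stand; what a row does not reach is not made up. A row lasts 1/8 s, in which the tool goes at most 62.5 mm and 10.7 degrees, less where a joint would pass 70% of its speed; a pose out of reach is approached as far as the arm can. A call is refused whole if a number of a shift passes 62.5 or a number of a turn 10.7, either way. A call with a gripper value outside its range is refused whole. The fingers move at their own pace and stop on an object; the grip force is fixed at half the most. Time passes only in rows, so rows that do not move let the fingers close, or fill a call up. It gives the time, the measured TCP pose, the force, the opening and the grip force at its end, in the units of the state.
- sense(): the state, without advancing time (a new reading comes with each control period).
- read_camera(name): name is "side" or "top"; returns a dict with "color" (400x640x3 uint8, red, green, blue), "camera_matrix" (3x3 intrinsics, pixels), "xyz" and "rotation" of the camera in the world. Camera axes: x right, y up, looking along -z (the intrinsics and any distortion apply to the point x, -y, -z); pixel columns grow to the right and rows downward; lengths in m; the calibration is good to about 2 mm. A picture is of the moment at which its call begins. There is no depth.
- job_done(): hands the job in; it is judged then, once.
Trained networks look in a picture, given as the dict that the camera call returned (one of the last four; its "shot" number tells which), for a name from the list of things; names that differ only in an ending like _2 or _b are one class to them, and where a whole thing is asked for, a point or a joint stands for the part that bears it (a point fixed in the world has none). Each returns a list of dicts, best first, with "confidence" (0 to 1); they miss things now and then, are a little off and sometimes report something else, mostly with a low value. They report only what shows in the picture. A call takes as long as a camera call. They do not tell look-alikes from the thing itself.
- masks_of(label, picture): "mask" (400x640 bool, what is visible of it) and "centre" ([row, column] in pixels, amid what is visible of it).
- place_of(label, picture): "centre" ([row, column] in pixels: a listed point, or the origin of a listed thing).
The state is a dict: "clock": time; "qpos": joint angles; "qd": joint speeds; "joint_efforts": joint torques, N m; "position": TCP position; "ee_rot": TCP orientation; "contact_force": force on the tool from outside, world axes, zero at the start; "torque": the same for the moment, N m; "width": finger opening in m; "grasp_force": force on a finger pad.
Only numpy, scipy, OpenCV 4.12 (cv2) and the standard library are available. Lean on these libraries where they do the work, as an engineer would, in place of code of your own. Each camera call takes 0.05 s, during which the arm holds its last target. There are 200 camera calls.

## Task

Take the wide label holder out of the desk stand, push it straight down behind the lip of the empty label bay on the front edge of the specimen tray until its sprung seat is fully down, and keep it there. The seat pushes back, so finish while still holding it pressed home in the gripper, upright and square to the bay, ready for me to pin it. Leave the narrow label holder standing in its slot.

Things in the scene. Friction and masses are not known exactly. Their poses are not given: they have to be found in the camera images.
- label_holder: wide label holder: upright grey plate 60 mm wide (y), 80 mm high (z), 6 mm thick (x; lowest 5 mm only 4 mm thick), a white card in both faces (either may look out), a grip bead 12 mm thick and 54 mm wide along its top, 52 to 80 mm above the lower edge. 35 to 70 g. Origin: middle of its lower edge. Starts standing in one of the stand's two slots
- narrow_holder: the narrow label holder, alike but 36 mm wide (bead 30 mm wide); stands in the other slot and stays there. Origin: middle of its lower edge
- stand: black desk stand fixed to the worktop, 116 mm (x) by 80 mm (y), 24 mm high; two upward-open slots 8 mm (x) by 64 mm (y), 32 mm before and behind its middle, their floor 6 mm above the worktop, so the holders' tops are 86 mm up. Origin: centre of its underside
- bay: empty label bay, fixed at the front edge of the specimen tray: a pocket open at the top between a front lip (-x side, 34 mm high) and a back wall (+x side, 38 mm high); gap 9 mm in x, 66 mm long in y between black end cheeks. Above these heights both walls flare outward by about 6 mm, up to 41 and 45 mm. Origin: middle of the pocket at worktop height; z up
- bay_home (a point): where the middle of the holder's lower edge is when it is fully home: on the pocket's centre line, 10 mm above the worktop
- seat (a joint): the black sprung seat on the floor of the empty bay's pocket: 0 = up (its top 20 mm above the worktop), 0.010 m = fully down (its top 10 mm above the worktop, hard stop). The spring pushes up with 4 N at the top and 9 N fully down
- full_bay: an equal bay 84 mm to the left or right of the empty one, fixed, with a holder already pinned in it (its top 90 mm above the worktop). Origin as for the empty bay
- rack: the grey specimen tray, fixed, 176 mm wide (y), 30 mm high, reaching from 12 to 128 mm behind its origin (+x), with specimens lying in it. Origin: midway between the two bays at worktop height
Not all that is in view belongs to the job. Leave any purple or yellow look-alike of the bay alone.

How it is judged:
By the outcome, as a careful person would: the job done as asked, in the order asked, and still so for the second after the job is handed in, while the arm keeps its last pose, push and grip.
It also fails if it takes over 51 s, if anything falls off the work surface, if the arm or the gripper's body presses on something with over 40 N, if the wrist force passes 120 N, or if a joint passes its speed limit or range.

## Working session

There is one attempt and no reset: what is moved stays moved. The work goes in short steps, Python scripts to look and compute and a shell command to move; the robot and the scene stay as the last step left them, time stands still between calls to the robot, and variables do not carry over. Pictures are saved under pics/ and viewed, at most 10 in all, crops included, and the job is handed in when it is done.

```bash
mkdir -p pics; cat > h.py <<'E'
from workcell import *
import numpy as np, cv2
def save(p,n): cv2.imwrite('pics/'+n,cv2.cvtColor(p['color'],cv2.COLOR_RGB2BGR))
def ray(p,rc):
    K=np.array(p['camera_matrix']);d=np.linalg.inv(K)@[rc[1],rc[0],1]
    return np.array(p['xyz']),np.array(p['rotation']).reshape(3,3)@(d*[1,-1,-1])
def atz(p,rc,z):
    o,d=ray(p,rc);return o+d*(z-o[2])/d[2]
def proj(p,X):
    c=np.array(p['rotation']).reshape(3,3).T@(np.array(X)-p['xyz']);c=c*[1,-1,-1]
    q=np.array(p['camera_matrix'])@c;return np.array([q[1],q[0]])/q[2]
def tri(p,a,q,b):
    o,d=ray(p,a);u,v=ray(q,b);d=d/np.linalg.norm(d);v=v/np.linalg.norm(v)
    A=np.eye(3)-np.outer(d,d);B=np.eye(3)-np.outer(v,v)
    return np.linalg.solve(A+B,A@o+B@u)
E
python3 - <<'E'
from h import *
np.set_printoptions(precision=4,suppress=True)
s=sense();print({k:s[k] for k in('clock','position','ee_rot','width','contact_force')})
t=read_camera('top');d=read_camera('side');print(t.keys(),t['xyz'],d['xyz'])
save(t,'t0.png');save(d,'s0.png')
z={'label_holder':.006,'narrow_holder':.006,'stand':0,'bay':0,'full_bay':0,'rack':0,'bay_home':.01}
for n in list(z)+['seat']:
    for nm,p in(('top',t),('side',d)):
        for r in place_of(n,p) if n!='seat' else masks_of(n,p): print(n,nm,np.round(r['centre'],1),round(r['confidence'],2),atz(p,r['centre'],z.get(n,.02)))
E
```

```text
{'clock': 0.0, 'position': array([0.292 , 0.6079, 0.1923]), 'ee_rot': array([ 0.975 , -0.2221, -0.0001,  0.0008]), 'width': 0.0877405560791835, 'contact_force': array([ 0.3346, -0.7295,  0.209 ])}
dict_keys(['color', 'camera_matrix', 'xyz', 'rotation', 'shot']) [0.3384 0.2229 0.8825] [0.4951 0.9916 0.379 ]Traceback (most recent call last):
  File "<stdin>", line 9, in <module>
  File "h.py", line 8, in atz
    o,d=ray(p,rc);return o+d*(z-o[2])/d[2]
        ~~~^^^^^^
  File "h.py", line 6, in ray
    return np.array(p['xyz']),np.array(p['rotation']).reshape(3,3)@(d*[1,-1,-1])
                              ~~~~~~~~~~~~~~~~~~~~~~~~~~~~~~~^^^^^
ValueError: cannot reshape array of size 4 into shape (3,3)
```

```bash
sed -i "s/np.array(p\['rotation'\]).reshape(3,3)/R(p)/; 2a from scipy.spatial.transform import Rotation\ndef R(p): return Rotation.from_quat(p['rotation']).as_matrix()" h.py
python3 - <<'E'
from h import *
np.set_printoptions(precision=4,suppress=True)
t=read_camera('top');d=read_camera('side')
save(t,'t0.png');save(d,'s0.png');print(sense()['clock'])
z={'label_holder':.006,'narrow_holder':.006,'stand':0,'bay':0,'full_bay':0,'rack':0,'bay_home':.01}
for n in list(z)+['seat']:
    for nm,p in(('top',t),('side',d)):
        for r in place_of(n,p) if n!='seat' else masks_of(n,p): print(n,nm,np.round(r['centre'],1),round(r['confidence'],2),atz(p,r['centre'],z.get(n,.02)))
E
```

```text
0.25
label_holder top [243.3 247. ] 0.67 [0.4557 0.4023 0.006 ]
label_holder side [264.1 358.5] 0.83 [0.4537 0.4061 0.006 ]
narrow_holder top [215.8 247.1] 0.7 [0.5241 0.4026 0.006 ]
narrow_holder side [264.8 323.4] 0.64 [0.5148 0.4123 0.006 ]
narrow_holder side [217.4 338.8] 0.47 [0.4892 0.2219 0.006 ]
stand top [228.6 248.7] 0.93 [0.4929 0.3996 0.    ]
stand side [270.4 339.2] 0.56 [0.4871 0.4189 0.    ]
bay top [174.2 389.7] 0.88 [0.6196 0.0396 0.    ]
bay top [225.9 344.8] 0.82 [0.4902 0.1617 0.    ]
bay top [219.8 400.5] 0.78 [0.5001 0.0227 0.    ]
bay top [226.7 350.1] 0.61 [0.4877 0.1487 0.    ]
bay top [243.9 247.6] 0.57 [0.455  0.4021 0.    ]
bay top [228.6 332. ] 0.27 [0.4847 0.1936 0.    ]
bay side [190.6 332.5] 0.89 [0.5062 0.0521 0.    ]
bay side [205.7 338.6] 0.67 [0.4899 0.1463 0.    ]
bay side [185.6 290.7] 0.55 [0.618  0.0244 0.    ]
full_bay top [235.7 312.9] 0.9 [0.4689 0.2414 0.    ]
full_bay side [223.4 346.9] 0.79 [0.4715 0.2378 0.    ]
rack top [228.6 331.1] 0.74 [0.4848 0.1959 0.    ]
rack side [216.6 342.8] 0.77 [ 0.4802  0.2049 -0.    ]
bay_home top [223.6 348.7] 0.84 [0.4938 0.1525 0.01  ]
bay_home top [173.4 391.4] 0.73 [0.6183 0.0372 0.01  ]
bay_home top [215.8 398.6] 0.59 [0.5084 0.0287 0.01  ]
bay_home side [186.9 293.2] 0.82 [0.6073 0.0586 0.01  ]
bay_home side [181.7 333.9] 0.74 [0.5035 0.0133 0.01  ]
bay_home side [206.2 336.6] 0.59 [0.4946 0.1717 0.01  ]
bay_home side [266.1 321.9] 0.48 [0.5169 0.4227 0.01  ]
seat top [223.7 348.8] 0.54 [0.4918 0.1531 0.02  ]
seat top [215.7 397.6] 0.46 [0.5068 0.0333 0.02  ]
seat side [195.2 340.1] 0.58 [0.487  0.1296 0.02  ]
```

View pics/t0.png

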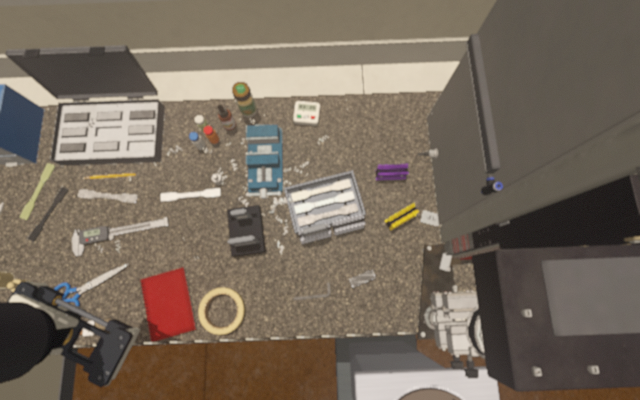

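View pics/s0.png

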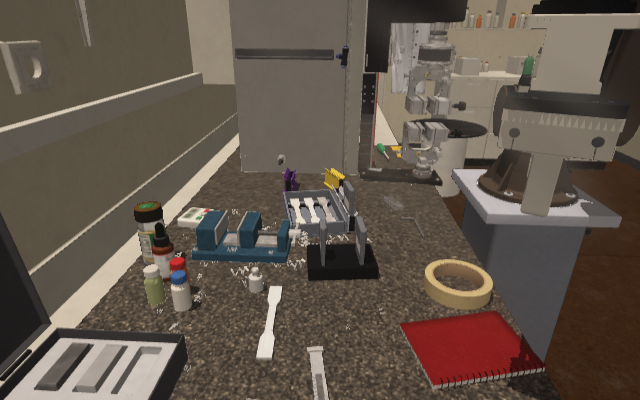

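The top view shows the stand at (247,230) with one holder near (245,240) and one near (240,213). The tray is at (325,205), turned slightly. Its bays are at about (313,236), full, and (349,225), empty. The purple (392,172) and yellow (402,215) bays are look-alikes. Holder candidates are (row 240, front slot), (row 213, back slot) and the pinned one at (313,236). Next is a close crop.

```bash
python3 - <<'E'
import cv2,numpy as np
a=cv2.imread('pics/t0.png')[190:262,220:380];b=cv2.imread('pics/s0.png')[170:285,265:425]
f=lambda i:cv2.resize(i,(800,0) if 0 else (i.shape[1]*4,i.shape[0]*4),interpolation=cv2.INTER_CUBIC)
cv2.imwrite('pics/c0.png',cv2.resize(np.vstack([f(a),f(b)]),None,fx=.8,fy=.8))
E
```

```text
(no output)
```

View pics/c0.png

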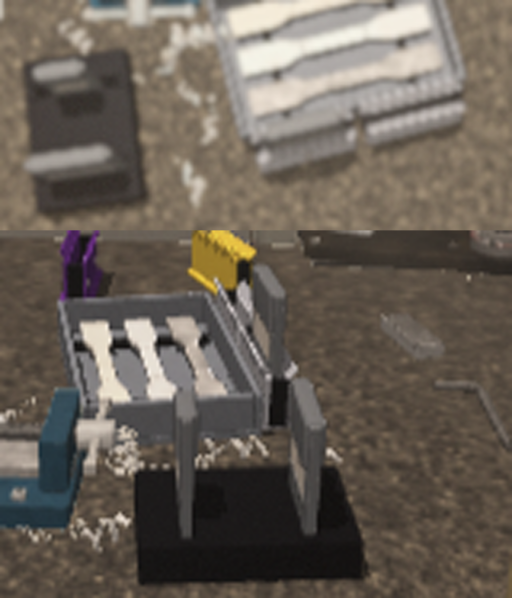

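```bash
python3 - <<'E'
from h import *
from scipy.optimize import minimize
np.set_printoptions(precision=4,suppress=True)
t=read_camera('top');d=read_camera('side')
def hull(p,boxes,pose,S=4):
    m=np.zeros((400*S,640*S),np.uint8);c,s=np.cos(pose[2]),np.sin(pose[2])
    for b in boxes:
        P=[]
        for x in b[0]:
            for y in b[1]:
                for z in b[2]:P.append(proj(p,[pose[0]+c*x-s*y,pose[1]+s*x+c*y,z])[::-1]*S)
        cv2.fillConvexPoly(m,cv2.convexHull(np.array(P,np.float32)).astype(np.int32),1)
    return cv2.resize(m.astype(np.float32),(640,400),interpolation=cv2.INTER_AREA)
def fit(names,boxes,x0,views=(t,d)):
    for vs in ([t],[d],views):
        ms=[]
        for p in vs:
            r=masks_of(names,p)
            # candidate nearest to the expected place
            g=hull(p,boxes,x0);
            r=max(r,key=lambda q:(q['mask']*g).sum());ms.append(r['mask'].astype(float))
        def cost(q):
            e=0
            for p,m in zip(vs,ms):
                g=hull(p,boxes,q);e+=1-np.minimum(g,m).sum()/np.maximum(g,m).sum()
            return e
        sim=np.array([x0]+[np.array(x0)+v for v in np.diag([.008,.008,.08])])
        o=minimize(cost,x0,method='Nelder-Mead',options=dict(initial_simplex=sim,xatol=1e-4,fatol=1e-4))
        print(names,[v is t for v in vs],o.x,round(o.fun,3),[m.sum() for m in ms])
fit('stand',[((-.058,.058),(-.04,.04),(0,.024))],[.49,.40,0.05])
hold=lambda w:[((-.003,.003),(-w/2,w/2),(.024,.086)),((-.006,.006),(-w/2+.003,w/2-.003),(.058,.086))]
fit('label_holder',hold(.06),[.457,.402,0.05])
fit('narrow_holder',hold(.036),[.521,.402,0.05])
fit('full_bay',[((-.0075,.0075),(-.036,.036),(0,.04)),((-.003,.003),(-.03,.03),(.01,.09))],[.47,.24,.2])
fit('bay',[((-.0075,.0075),(-.036,.036),(0,.036)),((-.0135,.0135),(-.036,.036),(.036,.043))],[.49,.155,.2])
fit('rack',[((.012,.128),(-.088,.088),(0,.03))],[.481,.198,.2])
E
```

```text
stand [True] [0.4849 0.4017 0.1362] 0.286 [np.float64(1230.0)]
stand [False] [0.4852 0.406  0.116 ] 0.146 [np.float64(2195.0)]
stand [True, False] [0.485  0.4038 0.1166] 0.458 [np.float64(1230.0), np.float64(2195.0)]
label_holder [True] [0.452  0.3969 0.0729] 0.151 [np.float64(198.0)]
label_holder [False] [0.4535 0.4069 0.1229] 0.095 [np.float64(508.0)]
label_holder [True, False] [0.4526 0.4006 0.1275] 0.346 [np.float64(198.0), np.float64(508.0)]
narrow_holder [True] [0.5157 0.4048 0.115 ] 0.094 [np.float64(169.0)]
narrow_holder [False] [0.5162 0.4151 0.0574] 0.177 [np.float64(278.0)]
narrow_holder [True, False] [0.5165 0.406  0.0923] 0.359 [np.float64(169.0), np.float64(278.0)]
full_bay [True] [0.4714 0.2351 0.2576] 0.227 [np.float64(414.0)]
full_bay [False] [0.4686 0.2391 0.2212] 0.187 [np.float64(525.0)]
full_bay [True, False] [0.4687 0.2347 0.2119] 0.42 [np.float64(414.0), np.float64(525.0)]
bay [True] [0.485  0.1548 0.2468] 0.133 [np.float64(428.0)]
bay [False] [ 0.4904  0.1635 -0.0056] 0.475 [np.float64(149.0)]
bay [True, False] [0.4852 0.1547 0.238 ] 0.756 [np.float64(428.0), np.float64(149.0)]
rack [True] [0.482  0.194  0.2234] 0.073 [np.float64(3280.0)]
rack [False] [0.4792 0.1971 0.2101] 0.141 [np.float64(2282.0)]
rack [True, False] [0.4795 0.1946 0.2156] 0.22 [np.float64(3280.0), np.float64(2282.0)]
```

```bash
cat >> h.py <<'E'
def plan(target,yaw,n=8):
    """rows in tool axes to bring TCP to target; tool y along the holder's x of given yaw"""
    s=sense();P=np.array(s['position']);X=Rotation.from_quat(s['ee_rot']).as_matrix()
    a0=np.arctan2(X[1,0],X[0,0]);a=-(np.pi/2-yaw);tw=-(a-a0);tw=(tw+np.pi)%(2*np.pi)-np.pi
    print('tilt deg',np.degrees(np.arccos(-X[2,2])),'twist',np.degrees(tw),'clock',s['clock'],'F',np.round(s['contact_force'],1),'q6',s['qpos'][5],'w',s['width'],'g',s['grasp_force'])
    dp=(np.array(target)-P)/n
    for i in range(n):
        M=X@Rotation.from_euler('z',tw*i/n).as_matrix();print(np.round(1000*M.T@dp,1),round(np.degrees(tw/n),2))
E
python3 -c "
from h import *
plan([.453,.401,.17],.11)"
```

```text
tilt deg 0.0021925454137441546 twist 58.03950244325922 clock 2.35 F [-0.4  0.2  0.2] q6 -0.2880963071783521 w 0.08715310713899134 g 0.0
[29.3 14.7  2.9] 7.25
[31.  10.8  2.9] 7.25
[32.1  6.9  2.9] 7.25
[32.7  2.7  2.9] 7.25
[32.8 -1.4  2.9] 7.25
[32.3 -5.5  2.9] 7.25
[31.4 -9.6  2.9] 7.25
[ 29.9 -13.5   2.9] 7.25
```

```bash
python3 -m pendant '[29.3,14.7,2.9,7.25,0, 31,10.8,2.9,7.25,0, 32.1,6.9,2.9,7.25,0, 32.7,2.7,2.9,7.25,0, 32.8,-1.4,2.9,7.25,0, 32.3,-5.5,2.9,7.25,0, 31.4,-9.6,2.9,7.25,0, 29.9,-13.5,2.9,7.25,0]'; python3 -c "
from h import *
plan([.453,.401,.055],.11)
p=read_camera('side');save(p,'s1.png')
for z in (.17,): print(proj(p,sense()['position']))
cv2.imwrite('pics/s1.png',cv2.resize(cv2.imread('pics/s1.png')[120:290,230:450],None,fx=3,fy=3))"
```

```text
clock: 3.35
position: [0.4538, 0.4002, 0.1701]
ee_rot: [0.744, -0.668, -0.0, -0.0]
contact_force: [0.1, -0.3, -0.8]
width: 0.0443
grasp_force: 0.0
tilt deg 0.018458560840721117 twist -0.19383489859352232 clock 3.35 F [ 0.1 -0.3 -0.8] q6 -0.9387031053475459 w 0.044259050437297796 g 0.0
[-0.1  0.1 14.4] -0.02
[-0.1  0.1 14.4] -0.02
[-0.1  0.1 14.4] -0.02
[-0.1  0.1 14.4] -0.02
[-0.1  0.1 14.4] -0.02
[-0.1  0.1 14.4] -0.02
[-0.1  0.1 14.4] -0.02
[-0.1  0.1 14.4] -0.02
[173.75276522 362.42091625]
```

View pics/s1.png

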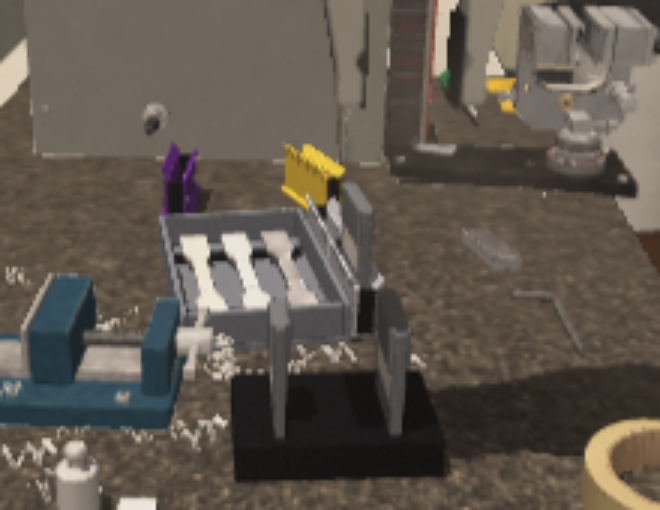

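The gripper isn't at the projected place (362,174), so I need to see both full views before going down.

```bash
python3 -c "
from h import *
p=read_camera('side');t=read_camera('top');s=sense();print(proj(t,s['position']),proj(p,s['position']),p['xyz'],p['rotation'],t['xyz'])
cv2.imwrite('pics/b1.png',cv2.cvtColor(np.vstack([cv2.resize(p['color'],(480,300)),cv2.resize(t['color'],(480,300))]),cv2.COLOR_RGB2BGR))"
```

```text
[233.83496104 231.4511104 ] [174.06561353 363.21236077] [0.495052   0.99155827 0.37902588] [-0.01163641  0.54714327  0.83660534 -0.02429697] [0.33836761 0.2228664  0.88252274]
```

View pics/b1.png

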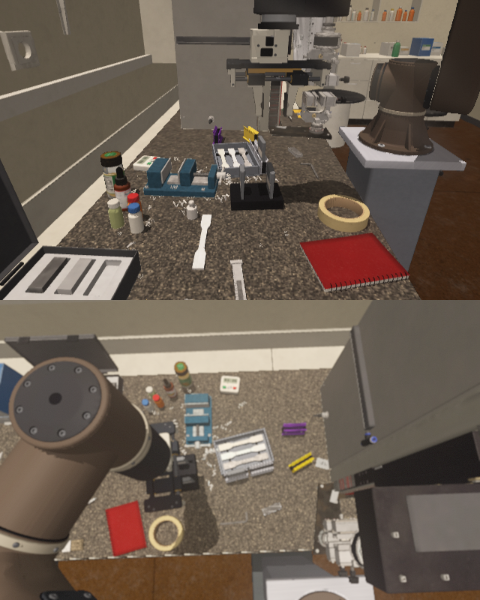

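The gripper now shows with its fingertips at about (363,174), as projected, above the front (wide) holder. The earlier frame was out of date. I'll go down now.

```bash
python3 -m pendant '[-0.5,0.5,18,-0.2,0, 0,0,18,0,0, 0,0,18,0,0, 0,0,18,0,0, 0,0,18,0,0, 0,0,15,0,0, 0,0,10,0,0, 0,0,0,0,0]'; python3 -c "
from h import *
read_camera('side');p=read_camera('side');s=sense();print(s['clock'],s['position'],proj(p,s['position']),s['contact_force'])
save(p,'s2.png');cv2.imwrite('pics/s2.png',cv2.resize(cv2.imread('pics/s2.png')[130:300,240:460],None,fx=3,fy=3))"
```

```text
clock: 4.5
position: [0.4523, 0.4013, 0.0544]
ee_rot: [0.746, -0.665, 0.0, 0.001]
contact_force: [-0.1, -0.0, 0.2]
width: 0.0438
grasp_force: 0.0
4.6 [0.45285942 0.40183516 0.05550602] [237.97185166 360.31607306] [0.81649357 0.84428977 0.03349814]
```

View pics/s2.png

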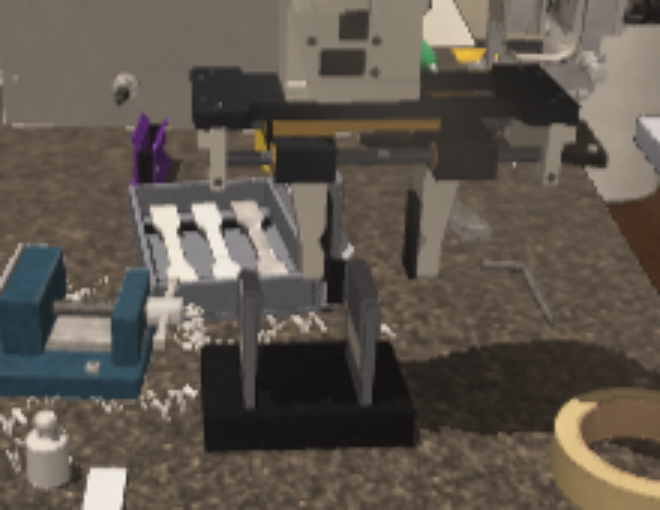

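```bash
python3 -c "
from h import *
prev=None
a=[]
for i in range(5):
    p=read_camera('side');a.append(p['color'].astype(int)[130:260,270:420]);print(sense()['clock'],p['shot'],[int(abs(a[-1]-b).max(2).__gt__(40).sum()) for b in a])
save(p,'s3.png');cv2.imwrite('pics/s3.png',cv2.resize(cv2.imread('pics/s3.png')[130:300,240:460],None,fx=3,fy=3))
print(proj(p,sense()['position']))"
```

```text
4.65 12 [0]
4.7 13 [7, 0]
4.75 14 [13, 7, 0]
4.8 15 [9, 5, 1, 0]
4.85 16 [5, 4, 7, 5, 0]
[237.88974614 360.33534916]
```

View pics/s3.png

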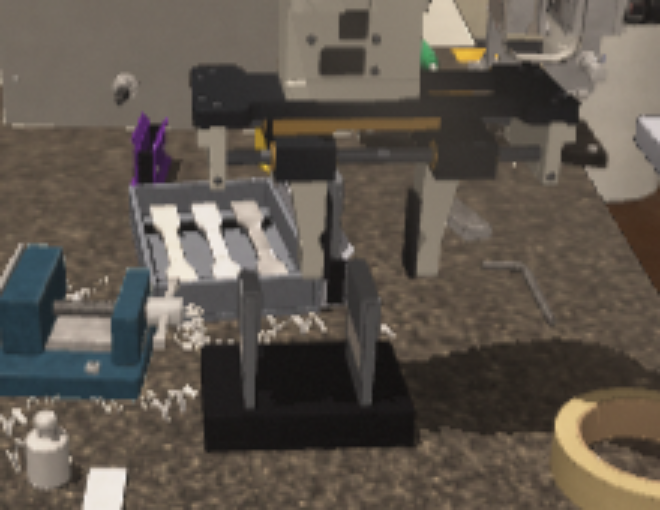

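```bash
python3 -c "
from h import *
p=read_camera('side');s=sense();P=np.array(s['position']);X=Rotation.from_quat(s['ee_rot']).as_matrix()
print(p['camera_matrix'][0][0],np.round(X,3).tolist())
def depth(Q): return -(R(p).T@(Q-p['xyz']))[2]
print('depth',depth(P))
for o in (-.043,-.022,.022,.043):print(o,proj(p,P+X[:,1]*o), proj(p,P+X[:,1]*o-X[:,2]*.066))
for z in(.006,.024,.086):print(z,proj(p,[.4497,.431,z]),proj(p,[.4563,.371,z]))
for rc in((222,363),): 
  o,d=ray(p,rc);
  for y in(.45,.40,.35,.3): print(o+d*(y-o[1])/d[1])
t=read_camera('top');save(t,'t3.png')
cv2.imwrite('pics/t3.png',cv2.resize(cv2.imread('pics/t3.png')[150:290,180:400],None,fx=3,fy=3));print(proj(t,P))"
```

```text
391.6883418703327 [[0.114, -0.993, 0.0], [-0.993, -0.114, 0.001], [-0.001, -0.0, -1.0]]
depth 0.6675245041135162
-0.043 [238.49994242 335.23701641] [202.92347459 336.23630096]
-0.022 [238.21720832 347.52909088] [202.69751246 349.03418253]
0.022 [237.62818798 373.13718669] [202.22687619 375.6897423 ]
0.043 [237.34866327 385.28973056] [202.00358412 388.33639873]
0.006 [272.22637094 361.49703708] [253.55387276 356.32298862]
0.024 [263.11608308 362.04947986] [244.96325454 356.77965768]
0.086 [230.13395446 364.04949776] [213.98451426 358.42645793]
[0.45359256 0.45       0.10992991]
[0.44976477 0.4        0.08508531]
[0.44593698 0.35       0.06024071]
[0.44210919 0.3        0.03539611]
[241.86174747 242.90629229]
```

View pics/t3.png

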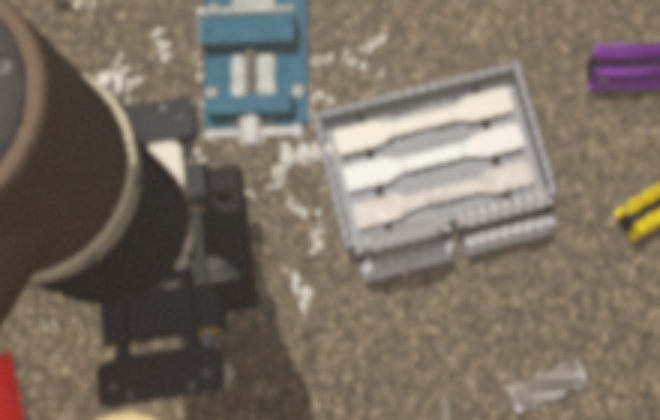

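```bash
python3 -c "
from h import *
p=read_camera('side');b=cv2.cvtColor(cv2.imread('pics/s0.png'),cv2.COLOR_BGR2RGB)
D=abs(p['color'].astype(int)-b).max(2)>35
for r in range(196,246,2): print(r,''.join('#' if x else '.' for x in D[r,325:400]))
r=masks_of('label_holder',p)
for q in r[:1]:
  ys,xs=np.nonzero(q['mask']);print(ys.min(),ys.max(),xs.min(),xs.max(),q['confidence'],q['mask'].sum())
  for y in range(ys.min(),ys.max(),4): print(y,xs[ys==y].min(),xs[ys==y].max())
s=sense();print(s['qpos'],s['clock'])
"
```

```text
196 .............#...#.#.####..........................###..###.##.#...........
198 .............#....#...###..........................####.###................
200 ...............#.##.....#..........................###..####...#...........
202 ...............#.##.....##........................############.............
204 ...............##.##...##.........................##############...........
206 .................##.#..##.........................####.########............
208 ..............##.###..###.........................####...######............
210 .................###.####.........................####...#####.............
212 ...................#..###.........................####.#######.............
214 ....................#####.........................####.######..............
216 ...............##......##.......####.............############..............
218 ................##....###.......######...........####.#######..............
220 ...............####....##.......######............###.#######..............
222 #..................#...#.........######............##...
[... 472 characters left out ...]
...........................
236 ...........................................................................
238 ...........................................................................
240 ...........................................................................
242 ...............................#...........................................
244 ...........................................................................
217 263 355 366 0.64 376
217 357 360
221 356 363
225 356 364
229 356 366
233 357 366
237 357 366
241 357 365
245 357 363
249 356 363
253 357 363
257 358 363
261 359 363
[ 1.04811538e+00  3.65940507e-01 -3.20908305e-01  3.99912214e-05
 -8.83634402e-01 -9.33979874e-01] 5.05
```

```bash
python3 -c "
from h import *
b=cv2.resize(cv2.imread('pics/s0.png'),(480,300)).astype(int);a=cv2.imread('pics/b1.png')[:300].astype(int)
D=abs(a-b).max(2)>35
for r in range(40,150,4): print(r,''.join('#' if x else '.' for x in D[r,220:345]))
"
```

```text
40 ................................#########.....#######################........................................................
44 ................................#########.....#########.#############........................................................
48 ................................########.############.##############.........................................................
52 ................................####..##.###########################.........................................................
56 ................................#####.##............############...#.........................................................
60 .......#######################..########.#.........###########.#...###################################.......................
64 .......#############################################.#........################################################...............
68 .......####....######.....############..###########.#########.########################.....###############.####..............
72 ..........................##............###########.#########.###
[... 1824 characters left out ...]
..................................................
132 .............................................................................................................................
136 .............................................................................................................................
140 .............................................................................................................................
144 .............................................................................................................................
148 .............................................................................................................................
```

```bash
python3 -c "
from h import *
p=read_camera('side');t=read_camera('top');s=sense();P=np.array(s['position']);X=Rotation.from_quat(s['ee_rot']).as_matrix()
for n,c in(('side',p),('top',t)):
  for h in (.066,.1,.13):
    print(n,h,[np.round(proj(c,P+X@np.array([a,b,-h]))).tolist() for a in(-.039,.039) for b in(-.0965,.0965)])
b=cv2.cvtColor(cv2.imread('pics/t0.png'),cv2.COLOR_BGR2RGB)
D=abs(t['color'].astype(int)-b).max(2)>35
for r in range(170,292,4): print(r,''.join('#' if x else '.' for x in D[r,180:300]))
b=cv2.cvtColor(cv2.imread('pics/s0.png'),cv2.COLOR_BGR2RGB)
D=abs(p['color'].astype(int)-b).max(2)>35
for r in range(120,196,3): print(r,''.join('#' if x else '.' for x in D[r,290:450]))
"
```

```text
side 0.066 [[214.0, 304.0], [212.0, 428.0], [194.0, 303.0], [193.0, 414.0]]
side 0.1 [[193.0, 304.0], [191.0, 430.0], [176.0, 303.0], [174.0, 416.0]]
side 0.13 [[175.0, 304.0], [173.0, 433.0], [159.0, 303.0], [157.0, 418.0]]
top 0.066 [[197.0, 214.0], [287.0, 222.0], [192.0, 250.0], [281.0, 260.0]]
top 0.1 [[193.0, 209.0], [287.0, 217.0], [188.0, 247.0], [281.0, 257.0]]
top 0.13 [[189.0, 205.0], [287.0, 213.0], [183.0, 243.0], [280.0, 254.0]]
170 ....###.......#########.................................................................................................
174 ...######......############.............................................................................................
178 ########.......##############...........................................................................................
182 ....####.......###################..##..................................................................................
186 .....####......#####################.####.....######....#########.......................................................
190 #...###......###########
[... 6811 characters left out ...]
..........#######.......................
186 ....................#####..............#############.#.#######.................................##################...................####........................
189 ....................#...#................#####...#####.#######..............................##.####.#####......###.................#............................
192 ....................#####......................##..##.#####................................###########..........................................................
195 ...............................................#...#..######..........................###..##########...........................................................
```

```bash
python3 -m pendant '[0,0,5,0,0, 0,0,5,0,0, 0,0,5,0,0, 0,0,5,0,0, 0,0,0,0,0, 0,0,0,0,0, 0,0,0,0,0, 0,0,0,0,0]'; python3 -c "
from h import *
p=read_camera('side');p=read_camera('side');b=cv2.cvtColor(cv2.imread('pics/s0.png'),cv2.COLOR_BGR2RGB)
D=abs(p['color'].astype(int)-b).max(2)>35
for r in range(214,252,2): print(r,''.join('#' if x else '.' for x in D[r,325:400]))
s=sense();print(s['position'],s['clock'],proj(p,s['position']))
P=s['position'];print([proj(p,P+np.array([0,0,d]))[0] for d in (.02,.025,.03)])"
```

```text
clock: 6.15
position: [0.4527, 0.4016, 0.0353]
ee_rot: [0.746, -0.666, -0.0, -0.0]
contact_force: [-0.4, -0.8, -0.6]
width: 0.0437
grasp_force: 0.0
214 ..............##....#####.........................####.########............
216 ..............###......##.......####.............##############............
218 ..............#####....##.......######...........####.########.............
220 ...............#####.####.......######...........####...######.............
222 #..............######.##.........######..........####..######..............
224 #..............#######.#.........######..........####.#######..............
226 #..............#######.#..........######.........####.#######..............
228 ...............#######.#...........######.......############...............
230 ...............#######.#...........######........####.######...............
232 ...............#######.#..........................###.#...#................
234 ...........................................................................
236 ...........................................................................
238 ...........................................................................
240 ...........................................................................
242 ...............................#...........................................
244 ...........................................................................
246 ................................#........................................##
248 ..................................................................##.......
250 ..................................................#...#####################
[0.45267055 0.40153157 0.03520503] 6.25 [248.23393367 359.83012489]
[np.float64(238.04432602871105), np.float64(235.458563424126), np.float64(232.85717842556255)]
```

```bash
python3 -m pendant '[0,0,0,0,-1, 0,0,0,0,-1, 0,0,0,0,-1, 0,0,0,0,-1, 0,0,0,0,-1, 0,0,0,0,-1, 0,0,0,0,-1, 0,0,0,0,-1]'
```

```text
clock: 7.25
position: [0.4527, 0.4015, 0.035]
ee_rot: [0.746, -0.666, 0.0, -0.0]
contact_force: [0.2, 0.8, 0.4]
width: 0.0116
grasp_force: 29.9
```

```bash
python3 -m pendant '[0,0,-4,0,-1, 0,0,-8,0,-1, 0,0,-12,0,-1, 0,0,-16,0,-1, 0,0,-20,0,-1, 0,0,-20,0,-1, 0,0,-15,0,-1, 0,0,0,0,-1]'; python3 -c "
from h import *
p=read_camera('side');p=read_camera('side');s=sense();print(s['position'],s['clock'],proj(p,s['position']),s['contact_force'],s['width'])
save(p,'s4.png');cv2.imwrite('pics/s4.png',cv2.resize(cv2.imread('pics/s4.png')[110:290,260:460],None,fx=3,fy=3))"
```

```text
clock: 8.25
position: [0.4531, 0.4022, 0.1318]
ee_rot: [0.746, -0.666, -0.0, -0.001]
contact_force: [-0.3, -0.2, -1.1]
width: 0.0117
grasp_force: 29.9
[0.45233598 0.40128686 0.1298224 ] 8.35 [197.71371931 362.90338096] [-0.21441817 -0.13969358 -1.28473471] 0.012143579709335384
```

View pics/s4.png

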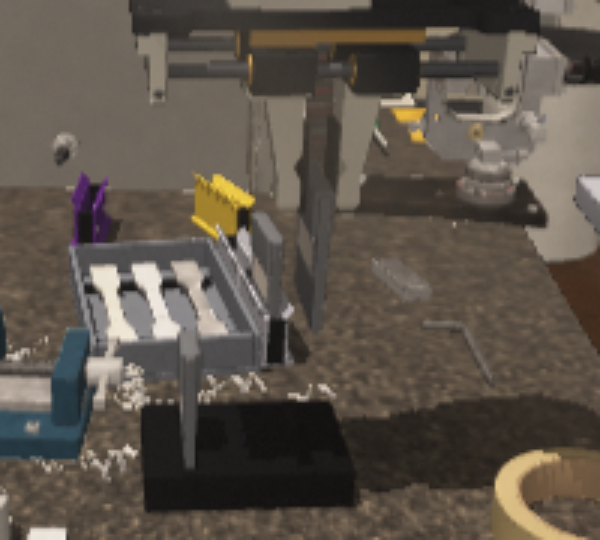

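The wide holder is in the fingers (fingertips at about (363,179), lower edge at about (365,220)), and the narrow one still stands at (323,235). The image shows about 30 mm between the TCP reading and the visible tips, so I take heights relative to the grasp: lower edge = TCP z − 29 mm.

```bash
python3 -c "
from h import *
plan([.488,.1535,.150],.215)"
```

```text
tilt deg 0.022457642465241155 twist -5.787510021122239 clock 8.35 F [-0.2 -0.1 -1.3] q6 -0.9339910833543806 w 0.012143579709335384 g 29.907423555850983
[31.3 -0.9 -2.5] -0.72
[31.3 -0.5 -2.5] -0.72
[31.3 -0.1 -2.5] -0.72
[31.3  0.3 -2.5] -0.72
[31.3  0.7 -2.5] -0.72
[31.3  1.1 -2.5] -0.72
[31.3  1.5 -2.5] -0.72
[31.2  1.9 -2.5] -0.72
```

```bash
python3 -m pendant '[20,-0.9,-8,-0.72,-1, 35,-0.5,-6,-0.72,-1, 40,-0.1,-4,-0.72,-1, 42,0.3,-2,-0.72,-1, 42,0.7,0,-0.72,-1, 35,1.1,0,-0.72,-1, 24,1.5,0,-0.72,-1, 12,1.9,0,-0.72,-1]'; cat > m.py <<'E'
from h import *
from scipy.optimize import minimize
np.set_printoptions(precision=4,suppress=True)
def hull(p,boxes,pose,S=4):
    m=np.zeros((400*S,640*S),np.uint8);c,s=np.cos(pose[2]),np.sin(pose[2])
    for b in boxes:
        P=[proj(p,[pose[0]+c*x-s*y,pose[1]+s*x+c*y,z])[::-1]*S for x in b[0] for y in b[1] for z in b[2]]
        cv2.fillConvexPoly(m,cv2.convexHull(np.array(P,np.float32)).astype(np.int32),1)
    return cv2.resize(m.astype(np.float32),(640,400),interpolation=cv2.INTER_AREA)
def fit(n,boxes,x0,p,yawfree=True):
    rs=masks_of(n,p);g=hull(p,boxes,x0)
    if not rs: return print(n,'none')
    m=max(rs,key=lambda q:(q['mask']*g).sum())['mask'].astype(float)
    def cost(q):
        g=hull(p,boxes,list(q)+([] if yawfree else [x0[2]]));return 1-np.minimum(g,m).sum()/np.maximum(g,m).sum()
    k=3 if yawfree else 2
    sim=np.array([x0[:k]]+[np.array(x0[:k])+v for v in np.diag([.008,.008,.08][:k])])
    o=minimize(cost,x0[:k],method='Nelder-Mead',options=dict(initial_simplex=sim,xatol=1e-4,fatol=1e-4));print(n,o.x,round(o.fun,3),m.sum())
E
python3 - <<'E'
from m import *
read_camera('side');d=read_camera('side');t=read_camera('top')
s=sense();P=s['position'];print(P,s['clock'],s['width'],s['contact_force'])
e=P[2]-.029
plate=[((-.003,.003),(-.03,.03),(e,e+.052))]
fit('label_holder',plate,[P[0],P[1],.215],d,False)
for q in masks_of('label_holder',d): 
    ys,xs=np.nonzero(q['mask']);print(q['confidence'],ys.min(),ys.max(),xs.min(),xs.max())
c,sn=np.cos(.215),np.sin(.215)
for z in(e,e+.052):print('pred edges',z,[proj(d,[P[0]-sn*y,P[1]+c*y,z]) for y in(.03,-.03)])
fit('rack',[((.012,.128),(-.088,.088),(0,.03))],[.481,.198,.2],t)
fit('rack',[((.012,.128),(-.088,.088),(0,.03))],[.481,.198,.2],d)
save(d,'s5f.png');save(t,'t5f.png')
a=cv2.resize(d['color'][110:250,270:430],None,fx=3.5,fy=3.5);b=cv2.resize(t['color'][180:260,290:400],None,fx=3.5,fy=3.5)
w=max(a.shape[1],b.shape[1]);z=np.zeros((a.shape[0],a.shape[1]+b.shape[1],3),np.uint8)
z[:,:a.shape[1]]=a;z[:b.shape[0],a.shape[1]:]=b;z=cv2.resize(z,None,fx=800/z.shape[1],fy=800/z.shape[1]);print(z.shape)
cv2.imwrite('pics/s5.png',cv2.cvtColor(z,cv2.COLOR_RGB2BGR))
print(sense()['clock'])
E
```

```text
clock: 9.35
position: [0.4869, 0.1518, 0.1499]
ee_rot: [0.779, -0.628, -0.0, 0.0]
contact_force: [1.3, -0.1, -0.4]
width: 0.0118
grasp_force: 29.9
[0.4872 0.1533 0.15  ] 9.5 0.011569987930499362 [-0.1075  0.9459 -0.4222]
label_holder [0.4872 0.1533] 1.0 141.0
0.66 187 203 333 344
pred edges 0.12102817298430896 [array([161.4301, 344.2791]), array([153.4757, 338.5043])]
pred edges 0.17302817298430895 [array([137.7095, 345.1103]), array([131.0336, 339.1467])]
rack none
rack [0.4786 0.1989 0.2026] 0.154 2236.0
(415, 800, 3)
9.7
```

```bash
python3 - <<'E'
import cv2,numpy as np
a=cv2.imread('pics/s5f.png').astype(int);b=cv2.imread('pics/s0.png').astype(int)
D=abs(a-b).max(2)>30
for r in range(112,180,2): print(r,''.join('#' if x else '.' for x in D[r,310:380]))
g=a.mean(2).astype(int)
for r in (156,160,190,200): print(r,g[r,328:362])
E
```

```text
112 .....................#.........#....###...............................
114 ...............................#...####...............................
116 ..............................##...####...............................
118 ......................#......###...####...............................
120 .............................####..####...............................
122 ..............................##...####...............................
124 ..............................###....##.....#.........................
126 ..............................###.....................................
128 ..............................###.....................................
130 .............................####.....#...............................
132 .............................####...#.#...............................
134 ...............................##.....#...............................
136 ......................................................................
138 ..................................#..#................................
140 .....................................#........
[... 1321 characters left out ...]
.....................................................
178 ......................................................................
156 [101 101 101 100 100 101 102 102 103 101 102 101  90  61  62  64  83  78
  79 111 109 107 107 106 107 106 105 106 107 105  79  63  68  68]
160 [101 102 102 101 102 101 102 102 101 103 103 104 101 101  83  67  82  80
 109 107 107 106 107 107 106 107 105 106 106 103  80  63  65  65]
190 [ 69  63  65  69  88  79  85  84  39  26  37  87  89  89  88  77  66  68
  71  71  72  93 104 119 118 116  73  73  78  80  81  82  85  84]
200 [120  74  55  55  55  55  63  62  72  80  84 131 195 115  37  50 116 132
 129 120  75  81  67  75  73  70  46  40  41  43  40  41  41  43]
```

```bash
python3 -m pendant '[0,-0.5,8,0,-1, 0,0,12,0,-1, 0,0,14,0,-1, 0,0,14,0,-1, 0,0,12,0,-1, 0,0,8,0,-1, 0,0,3,0,-1, 0,0,0,0,-1]'
python3 - <<'E'
from m import *
read_camera('top');t=read_camera('top');read_camera('side');d=read_camera('side');s=sense();P=s['position'];print(P,s['clock'],s['contact_force'],s['torque'])
a=cv2.resize(d['color'][140:240,290:410],None,fx=4,fy=4,interpolation=cv2.INTER_CUBIC);b=cv2.resize(t['color'][190:260,290:400],None,fx=3,fy=3,interpolation=cv2.INTER_CUBIC)
z=np.zeros((a.shape[0],a.shape[1]+b.shape[1],3),np.uint8)
z[:,:a.shape[1]]=a;z[:b.shape[0],a.shape[1]:]=b;z=z[:,:800]
cv2.imwrite('pics/s5.png',cv2.cvtColor(z,cv2.COLOR_RGB2BGR))
c,sn=np.cos(.215),np.sin(.215)
for y in(.03,-.03):print('edge px',proj(d,[P[0]-sn*y,P[1]+c*y,P[2]-.029]))
for y in(.036,-.036):print('bay top px',[proj(d,[.488+c*x-sn*y,.1535+sn*x+c*y,h]).round(1) for x,h in((-.0105,.041),(.0105,.045))])
E
```

```text
clock: 10.7
position: [0.4879, 0.1539, 0.0791]
ee_rot: [0.779, -0.627, 0.0, -0.0]
contact_force: [0.5, 0.1, -0.6]
width: 0.0117
grasp_force: 29.9
[0.4881 0.154  0.0795] 10.9 [ 0.4191  0.0974 -1.1527] [ 0.0265 -0.0329 -0.011 ]
edge px [191.8971 342.8355]
edge px [182.3945 337.3182]
bay top px [array([196.5, 347.9]), array([195.4, 338.7])]
bay top px [array([184.9, 341. ]), array([183.8, 332.4])]
```

View pics/s5.png

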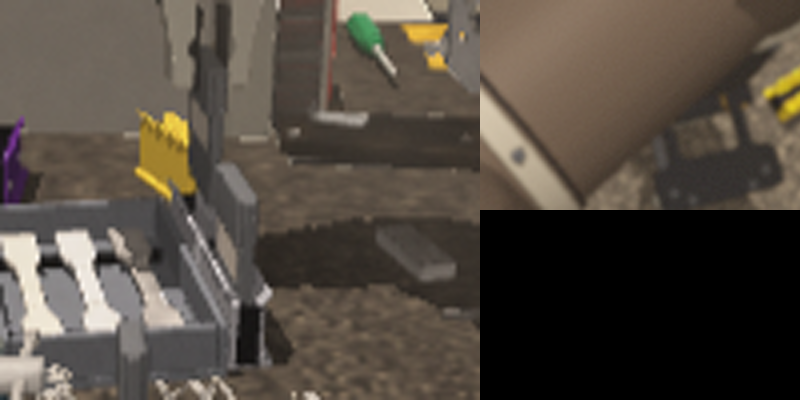

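The last picture shows the held plate at crop (205,180), full-frame (341,185). It sits just in front of the back-wall line and behind the pinned holder at (350,200), so it is lined up over the bay. I'll lower it slowly and watch the force.

```bash
python3 -m pendant '[0,0,3,0,-1, 0,0,3,0,-1, 0,0,3,0,-1, 0,0,2,0,-1, 0,0,2,0,-1, 0,0,0,0,-1, 0,0,0,0,-1, 0,0,0,0,-1]'; python3 -c "
from h import *
s=sense();print(s['position'],s['contact_force'],s['torque'])"
```

```text
clock: 11.9
position: [0.4878, 0.1539, 0.0662]
ee_rot: [0.779, -0.627, 0.0, -0.0]
contact_force: [0.9, -0.1, -1.6]
width: 0.0118
grasp_force: 29.9
[0.48783722 0.15385278 0.06616609] [ 0.91748017 -0.06950937 -1.63709961] [ 0.01670388 -0.01037069  0.00400118]
```

```bash
python3 -m pendant '[0,0,2,0,-1, 0,0,2,0,-1, 0,0,2,0,-1, 0,0,2,0,-1, 0,0,2,0,-1, 0,0,2,0,-1, 0,0,1,0,-1, 0,0,0,0,-1]'; python3 -c "
from h import *
s=sense();print(s['position'],s['contact_force'],s['torque'])"
```

```text
clock: 12.9
position: [0.488, 0.154, 0.0531]
ee_rot: [0.779, -0.627, 0.0, -0.0]
contact_force: [3.0, 0.5, -1.6]
width: 0.0119
grasp_force: 29.9
[0.48802739 0.15398506 0.0530608 ] [ 3.04553884  0.50133813 -1.61564384] [ 0.35737032 -1.18796931  0.09079189]
```

```bash
python3 -m pendant '[0,-0.5,0,0,-1, 0,-0.5,0,0,-1, 0,0,0,0,-1, 0,0,0,0,-1, 0,0,0,0,-1, 0,0,0,0,-1, 0,0,0,0,-1, 0,0,0,0,-1]'; python3 -c "
from h import *
s=sense();print(s['position'],s['contact_force'],s['torque'])"
```

```text
clock: 13.9
position: [0.4886, 0.1539, 0.053]
ee_rot: [0.779, -0.627, -0.0, 0.0]
contact_force: [1.2, -0.3, 0.1]
width: 0.0118
grasp_force: 29.9
[0.48857645 0.1538815  0.05298728] [ 1.21907536 -0.32755813  0.07692193] [ 0.04840985 -0.03141823  0.00202377]
```

```bash
python3 -m pendant '[0,-0.7,0,0,-1, 0,0,2,0,-1, 0,0,2,0,-1, 0,0,2,0,-1, 0,0,2,0,-1, 0,0,0,0,-1, 0,0,0,0,-1, 0,0,0,0,-1]'; python3 -c "
from h import *
s=sense();print(s['position'],s['contact_force'],s['torque'])"
```

```text
clock: 14.9
position: [0.4895, 0.1542, 0.0452]
ee_rot: [0.779, -0.627, 0.0, -0.0]
contact_force: [-1.1, -0.7, 4.9]
width: 0.0119
grasp_force: 29.9
[0.48951605 0.15417729 0.04521315] [-1.08694345 -0.74888932  4.85888679] [-0.20032309  0.48121408  0.01619192]
```

```bash
python3 -m pendant '[0,0,2,0,-1, 0,0,2,0,-1, 0,0,1,0,-1, 0,0,1,0,-1, 0,0,0,0,-1, 0,0,0,0,-1, 0,0,0,0,-1, 0,0,0,0,-1]'; python3 -c "
from h import *
s=sense();print(s['position'],s['contact_force'],s['torque'])"
```

```text
clock: 15.9
position: [0.4896, 0.1542, 0.0395]
ee_rot: [0.779, -0.627, 0.0, -0.0]
contact_force: [-2.0, -0.6, 8.0]
width: 0.0117
grasp_force: 29.9
[0.4896032  0.154204   0.03946102] [-1.99054465 -0.64519351  8.01076834] [-0.25330395  0.78675326 -0.0088978 ]
```

```bash
python3 -m pendant '[0,0.4,0.5,0,-1, 0,0,0.5,0,-1, 0,0,0,0,-1, 0,0,0,0,-1, 0,0,0,0,-1, 0,0,0,0,-1, 0,0,0,0,-1, 0,0,0,0,-1]'; python3 -c "
from h import *
s=sense();print(s['position'],s['contact_force'],s['torque'])"
```

```text
clock: 16.9
position: [0.4897, 0.1543, 0.0389]
ee_rot: [0.779, -0.627, 0.0, -0.001]
contact_force: [-1.7, -0.9, 11.1]
width: 0.0114
grasp_force: 30.0
[0.48968913 0.15425361 0.03890257] [-1.72219455 -0.93273406 11.07710199] [-0.46977044  0.73274707 -0.01809583]
```

```bash
python3 -m pendant '[0,0.3,0.5,0,-1, 0,0,0.3,0,-1, 0,0,0,0,-1, 0,0,0,0,-1, 0,0,0,0,-1, 0,0,0,0,-1, 0,0,0,0,-1, 0,0,0,0,-1]'; python3 -c "
from h import *
s=sense();print(s['position'],s['contact_force'],s['torque'])
read_camera('side');d=read_camera('side');s=sense();print(s['contact_force'],s['position'])
a=cv2.imread('pics/s0.png').astype(int)
for q in masks_of('narrow_holder',d): print(q['centre'],q['confidence'],q['mask'].sum())"
```

```text
clock: 17.9
position: [0.49, 0.1544, 0.0388]
ee_rot: [0.779, -0.627, 0.001, -0.001]
contact_force: [-1.6, -1.9, 16.1]
width: 0.0113
grasp_force: 30.0
[0.48999662 0.15437681 0.03877576] [-1.63946353 -1.89630515 16.12248236] [-0.81055163  0.93741282 -0.05578237]
[-2.758408   -2.11900599 15.68818889] [0.48998566 0.15438148 0.0387901 ]
[238.8, 320.3] 0.62 296
[264.2, 338.2] 0.58 2385
```

```bash
python3 -c "
from h import *
print(job_done())"
```

```text
the job is handed in; nothing more can be done
None
```

I handed the job in at about 18 s, with the wide holder still held in the gripper and pressed fully home in the empty bay. The seat is on its hard stop, taking about 16 N against the spring's 9 N, and the narrow holder was last detected still in its slot. I took no close-up after the final push, so "fully home, upright and square" rests on the force and pose readings.

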